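# Flip the sample's status paddle to green

## Task

The sample in the red-capped pot on the status stand is finished. Push the hinged status paddle of that pot's stand up and right over its hinge with a fingertip until it lies fully flat on the far side, green face up, then take the hand away. Do not pick anything up, and leave both pots, the blue-capped pot's paddle and the steel punch as they are.

Things in the scene. Friction and masses are not known exactly. Their poses are not given: they have to be found in the camera images.
- stand_red: fixed status stand of the red-capped pot: white base plate 185x76x10 mm. Origin on the worktop under the hinge axis; x runs level along the stand from the paddle's starting side (toward the robot) to the pot, y along the hinge axis, z up. The base spans x -45 to +140 mm, so the paddle's lip at its start overhangs it, with free space below down to the worktop
- hinge_red (a point): middle of that stand's hinge axis, 60 mm above the worktop; axes as the stand's. Aluminium hinge cheeks stand at y +-26 mm (16 mm along x, 74 mm high); rubber-topped rest pins, 12 mm diameter, 57 mm high, at x -26 and +26 mm under the paddle
- lip_red (a point): middle of the free edge of that paddle's lip; moves and turns with the paddle. At joint 0 it lies 76.5 mm toward the robot (-x of the stand) and 18 mm above the hinge axis. The paddle is a 4 mm plate, 38 mm wide, flat out to 58 mm from the hinge, then a lip bent 45 degrees to the yellow side (points up at 0, down at pi)
- flag_red (a joint): angle of that stand's paddle, rad: 0 = flat toward the robot, yellow face up (starts 0 to 0.3); pi/2 = upright; pi = flat on the far side (toward the pot), green face up. Rigid stops at 0 and pi. Weighs 30 g; the hinge is slightly stiff (below 1 N at the lip turns it), so it stays at any angle where it is left
- pot_red: loose sample pot with red screw cap, 50 mm diameter, 69 mm tall, white body; origin under its centre. Stands upright on the base plate (10 mm above the worktop) in a ring 6 mm high, at x +106 mm of its stand
- stand_blue: fixed status stand of the blue-capped pot: white base plate 185x76x10 mm. Origin on the worktop under the hinge axis; x runs level along the stand from the paddle's starting side (toward the robot) to the pot, y along the hinge axis, z up. The base spans x -45 to +140 mm, so the paddle's lip at its start overhangs it, with free space below down to the worktop
- hinge_blue (a point): middle of that stand's hinge axis, 60 mm above the worktop; axes as the stand's. Aluminium hinge cheeks stand at y +-26 mm (16 mm along x, 74 mm high); rubber-topped rest pins, 12 mm diameter, 57 mm high, at x -26 and +26 mm under the paddle
- lip_blue (a point): middle of the free edge of that paddle's lip; moves and turns with the paddle. At joint 0 it lies 76.5 mm toward the robot (-x of the stand) and 18 mm above the hinge axis. The paddle is a 4 mm plate, 38 mm wide, flat out to 58 mm from the hinge, then a lip bent 45 degrees to the yellow side (points up at 0, down at pi)
- flag_blue (a joint): angle of that stand's paddle, rad: 0 = flat toward the robot, yellow face up (starts 0 to 0.3); pi/2 = upright; pi = flat on the far side (toward the pot), green face up. Rigid stops at 0 and pi. Weighs 30 g; the hinge is slightly stiff (below 1 N at the lip turns it), so it stays at any angle where it is left
- pot_blue: loose sample pot with blue screw cap, 50 mm diameter, 69 mm tall, white body; origin under its centre. Stands upright on the base plate (10 mm above the worktop) in a ring 6 mm high, at x +106 mm of its stand
- punch: loose steel die punch standing on its flange, 27 mm diameter, 52 mm tall, to the right; origin under its centre; not to be touched
There are look-alikes about, which are no part of the job. What is shaped like the pot_blue but purple or yellow is not meant.

How it is judged:
By the outcome, as a careful person would: the job done as asked, in the order asked, and still so for the second after the job is handed in, with the robot touching nothing.
It also fails if it takes over 45 s, if anything falls off the work surface, if the arm or the gripper's body presses on something with over 40 N, if the wrist force passes 120 N, or if a joint passes its speed limit or range.

## Robot

A 6-joint arm with a two-finger parallel gripper is mounted at the origin on a cart in front of the work surface, level with it; the furniture and walls round the work are solid. World frame = base frame: x ahead of the robot, y to its left, z up, the work surface at z = 0. Lengths are in m, angles in rad, forces in N, time in s.
With the tool pointing down it reaches from about 0.225 to 0.725 m from the base axis. Payload 3.1 kg.
Tool frame: the origin (TCP) lies on the centre line of the jaws, within the pads' length; the fingertips stand 22 mm ahead of it and the grasp point (between the pads) lies 3 mm ahead of it; z points along the fingers, y is the direction in which the jaws open and shut (so a half turn about z gives the same grasp; the last joint's range is limited). The gripper opens to 85 mm and grips with 20 to 120 N. Pads are 22 mm wide; open, the fingers measure 114 mm over their backs; the gripper's body (76 mm by 85 mm) begins 54 mm behind the grasp point. The pads swing forward as they close: fully open they stand 13 mm farther back than shut.
Start: joints at [-1.246, 0.048, 0.099, 1.622, 0, 1.443], TCP at [0.23, -0.472, 0.253] pointing down, gripper open.
Joint ranges: [-2.91, 2.91], [-0.99, 1.94], [-1.21, 1.42], [-2.12, 2.29], [-1.49, 1.47], [-3.14, 3.14]. Speed limits (rad/s): [2.79, 2.79, 3.14, 3.14, 3.14, 3.14].

## Interface

Orientations are given as a unit quaternion [x, y, z, w].
In Python, from bench import read_state, snapshot, sign_off gives the robot as it stands.
- The arm moves only by the tool apply_moves, never from a script. Its argument "targets" is text: rows parted by semicolons, each of 4 numbers parted by spaces: the shift along the tool's x, y, z in mm, then the turn about the tool's z in rad. In form: tx ty tz turn; .... A call has 1 to 20 rows; each row is the pose to reach, as a shift and turn from the pose measured when the call began, along the tool's axes at that moment; what a row does not reach only later rows make up. A row lasts 1/10 s, in which the tool goes at most 50 mm and 8.59 degrees, less where a joint would pass 70% of its speed; a pose out of reach is approached as far as the arm can. A call with a gripper value outside its range is refused whole. "claw" is the gripper command: -1 is shut, 1 is fully open, values between are in proportion, set as the call begins (left out, the last holds). The fingers move at their own pace and stop on an object; the grip force is fixed at half the most. Time passes only in rows, so rows that repeat a pose let the fingers close. It gives the time, the measured TCP pose, the force and the opening at its end, in the units of the state.
- read_state(): the state, without advancing time (a new reading comes with each control period).
- snapshot(name): name is "side" or "top" or "wrist"; returns a dict with "img" (400x640x3 uint8, red, green, blue), "intrinsics" (3x3 intrinsics, pixels), "T" (4x4, takes a point from camera to world coordinates). Camera axes: x right, y down, z forward; pixel columns grow to the right and rows downward; lengths in m; the calibration is good to about 2 mm. The wrist camera is an equidistant fisheye: a pixel r from the principal point sees the ray r / f radians off the axis. A picture is of the moment at which its call begins. There is no depth.
- sign_off(): hands the job in, once; it reports no verdict.
The state is a dict: "time_s": time; "joint_pos": joint angles; "joint_vel": joint speeds; "joint_torque": joint torques, N m; "position": TCP position; "orientation": TCP orientation; "force": force on the tool from outside, world axes, zero at the start; "wrist_torque": the same for the moment, N m; "finger_gap": finger opening in m.
Only numpy, scipy, OpenCV 4.12 (cv2) and the standard library are available. Lean on these libraries where they do the work, as an engineer would, in place of code of your own. Each camera call takes 0.05 s, during which the arm holds its last target. There are 200 camera calls.

## Working session

There is one attempt and no reset: what is moved stays moved. The work goes in short steps, Python scripts to look and compute and a tool call to move; the robot and the scene stay as the last step left them, time stands still between calls to the robot, and variables do not carry over. Pictures are saved under pics/ and viewed, about 8 in all and at most 12, crops included, and the job is handed in when it is done.

Besides the shell and the picture viewer there is one more tool, called after "Request:" as name(argument=value, ...) on one line, values as JSON. apply_moves: Moves the arm, as the interface text tells. Its arguments: {"type":"object","properties":{"targets":{"type":"string"},"claw":{"type":"number"}},"required":["targets"]}

```bash
mkdir -p pics; python3 - <<'E'
from bench import *
import cv2,pickle
s=read_state();print({k:s[k] for k in('time_s','position','orientation','finger_gap')})
d={}
for n in('top','side'):
    d[n]=snapshot(n);cv2.imwrite(f'pics/{n}0.png',d[n]['img'][:,:,::-1]);print(n,d[n]['intrinsics'],d[n]['T'])
pickle.dump(d,open('d0.pkl','wb'))
E
```

```text
{'time_s': 0.0, 'position': array([ 0.2294701 , -0.4715634 ,  0.25210984]), 'orientation': array([ 9.74482496e-01,  2.24460316e-01, -1.15983992e-04, -1.19098252e-03]), 'finger_gap': 0.08552414722174115}
top [[406.64362178   0.         326.13635587]
 [  0.         406.64362178 196.91599485]
 [  0.           0.           1.        ]] [[-0.01128812 -0.98223284  0.18732654  0.39250251]
 [-0.99967283  0.01538545  0.02043312 -0.3844315 ]
 [-0.02295218 -0.1870346  -0.98208516  0.89575792]
 [ 0.          0.          0.          1.        ]]
side [[373.43818959   0.         315.50368465]
 [  0.         373.43818959 198.87648263]
 [  0.           0.           1.        ]] [[ 0.94248034 -0.14483463  0.30125362  0.28410582]
 [-0.33385901 -0.45210169  0.8271289  -1.09367578]
 [ 0.01640036 -0.88012896 -0.4744513   0.49502464]
 [ 0.          0.          0.          1.        ]]
```

View pics/top0.png

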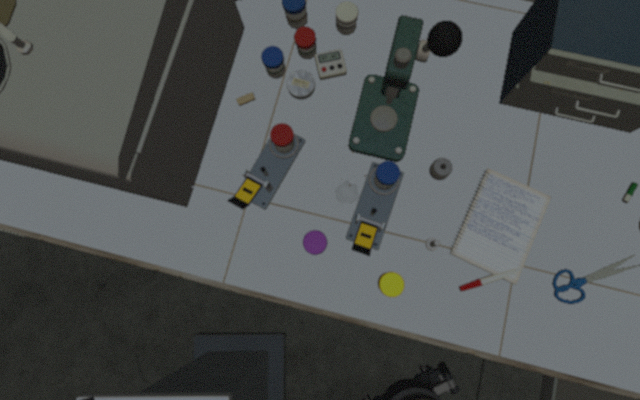

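View pics/side0.png

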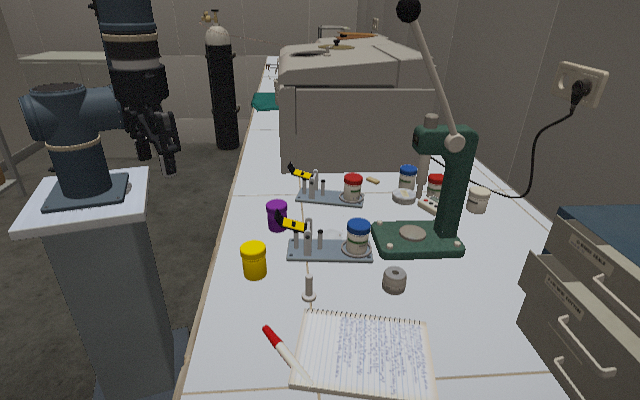

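The red stand is at top-view (265,175), with its paddle at (245,190) and the red cap at (282,135). The blue stand is at (375,205). Another red-capped pot, with no stand, is at (305,38), so it isn't the one meant. I'll confirm this in an enlarged crop.

```bash
cat > h.py <<'E'
import numpy as np,cv2
def ray(d,uv):
    p=np.linalg.inv(d['intrinsics'])@[uv[0],uv[1],1];return d['T'][:3,3],d['T'][:3,:3]@p
def onplane(d,uv,z):
    o,r=ray(d,uv);return o+r*(z-o[2])/r[2]
def tri(d1,u1,d2,u2):
    (a,r),(b,s)=ray(d1,u1),ray(d2,u2);t=np.linalg.lstsq(np.c_[r,-s],b-a,rcond=None)[0]
    p,q=a+t[0]*r,b+t[1]*s;return (p+q)/2,np.linalg.norm(p-q)
def proj(d,P):
    R=d['T'][:3,:3];p=d['intrinsics']@(R.T@(np.asarray(P)-d['T'][:3,3]));return p[:2]/p[2]
E
python3 - <<'E'
import pickle,cv2,numpy as np
from h import *
d=pickle.load(open('d0.pkl','rb'))
t=d['top']['img'][105:225,215:325];s=d['side']['img'][150:220,270:380]
a=cv2.resize(t,None,fx=5,fy=5,interpolation=cv2.INTER_CUBIC)
cv2.imwrite('pics/ct.png',a[:,:,::-1])
cv2.imwrite('pics/cs.png',cv2.resize(s,None,fx=7,fy=7,interpolation=cv2.INTER_CUBIC)[:,:,::-1])
def cen(n,box,f):
    x0,y0,x1,y1=box;h=cv2.cvtColor(d[n]['img'],cv2.COLOR_RGB2HSV)[y0:y1,x0:x1].astype(int)
    m=f(h);v,u=np.nonzero(m);return np.array([u.mean()+x0,v.mean()+y0]),m.sum(),(u.min()+x0,v.min()+y0,u.max()+x0,v.max()+y0)
red=lambda h:((h[...,0]<8)|(h[...,0]>172))&(h[...,1]>130)&(h[...,2]>60)
yel=lambda h:(h[...,0]>18)&(h[...,0]<32)&(h[...,1]>130)&(h[...,2]>80)
for n,b,f in[('top',(260,110,305,160),red),('side',(335,165,370,195),red),('top',(225,170,270,215),yel),('side',(280,160,320,185),yel)]:
    c,k,bb=cen(n,b,f);print(n,c,k,bb,[onplane(d[n],c,z).round(4) for z in(.079,.065)])
E
```

```text
top [281.49591281 134.88555858] 367 (np.int64(271), np.int64(124), np.int64(292), np.int64(145)) [array([ 0.6831, -0.2747,  0.079 ]), array([ 0.6881, -0.2728,  0.065 ])]
side [352.78021978 178.8956044 ] 182 (np.int64(344), np.int64(173), np.int64(362), np.int64(184)) [array([ 0.678 , -0.2943,  0.079 ]), array([ 0.6913, -0.2674,  0.065 ])]
top [247.41587302 190.72698413] 315 (np.int64(235), np.int64(179), np.int64(259), np.int64(202)) [array([ 0.5638, -0.2054,  0.079 ]), array([ 0.5668, -0.2023,  0.065 ])]
side [301.91176471 173.47058824] 102 (np.int64(293), np.int64(169), np.int64(311), np.int64(178)) [array([ 0.5615, -0.2218,  0.079 ]), array([ 0.5708, -0.1925,  0.065 ])]
```

View pics/ct.png

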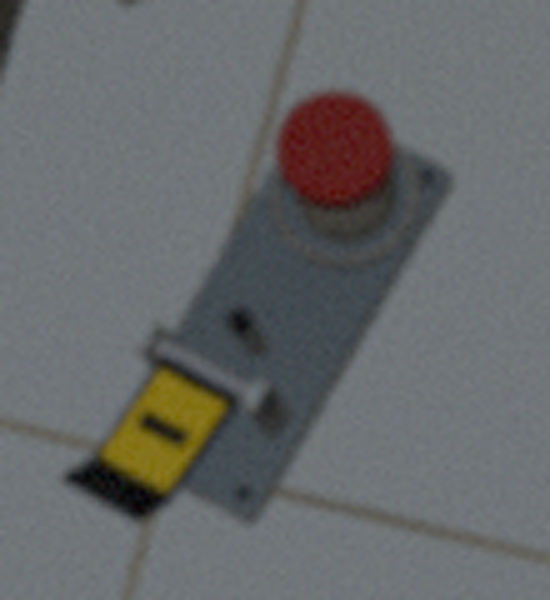

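View pics/cs.png

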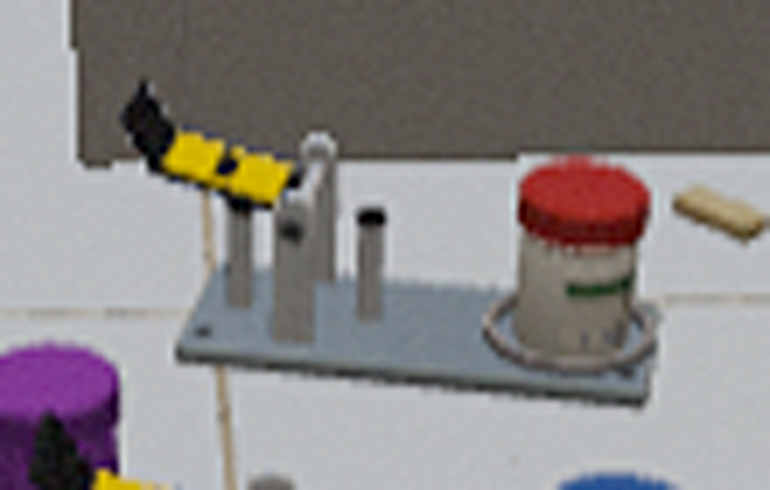

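The crops confirm it: the red-capped pot stands in a ring on a plate with a yellow paddle. In the top view, the plate's right edge runs from about (265,209) to (305,141.4). In the side view, the red cap is at (353,179) and the paddle at (302,173), slightly raised. Next I compute the stand pose.

```bash
python3 - <<'E'
import pickle
from h import *
d=pickle.load(open('d0.pkl','rb'));T,S=d['top'],d['side']
n=onplane(T,(265,209),.01);f=onplane(T,(305.3,141.2),.01)
v=(f-n)[:2];print('len',np.linalg.norm(v));yaw=np.arctan2(v[1],v[0])
X=np.array([np.cos(yaw),np.sin(yaw)]);Y=np.array([-X[1],X[0]])
O=((n[:2]-X*-.045+Y*.038)+(f[:2]-X*.14+Y*.038))/2
print('yaw',yaw,'O',O,'pot pred',O+X*.106)
# cap triangulate
print('cap tri',tri(T,(281.5,134.9),S,(352.8,178.0)))
# side base corners: near-right (178,355)/7, far-right (640,400)/7 ; crop px /7 + (270,150)
for uv in((178,348),(645,392),(215,268)):
    print(onplane(S,(270+uv[0]/7,150+uv[1]/7),.01).round(4))
# lip edge ends top
e=[(215+66/5,105+476/5),(215+140/5,105+518/5)]
lip_top=np.mean(e,0)
print('lip tri',tri(T,lip_top,S,(270+133/7,150+97/7)))
for q in (0,.1,.2,.3):
    lx=-.0765*np.cos(q)+.018*np.sin(q); lz=.0765*np.sin(q)+.018*np.cos(q)+.06
    P=np.r_[O+X*lx,lz];print(q,P.round(4),proj(T,P).round(1),proj(S,P).round(1))
print(lip_top,(270+133/7,150+97/7))
P=lambda x,y,z:np.r_[O+X*x+Y*y,z]
for p in((0,26,.074),(0,-26,.074),(26,0,.057),(106,0,.079)):
    w=P(p[0]/1e3,p[1]/1e3,p[2]);a=(proj(T,w)-(215,105))*5;b=(proj(S,w)-(270,150))*7;print(p,'crop px',a.round(),b.round())
E
```

```text
len 0.17916592776738227
yaw -0.5235622173183583 O [ 0.59179616 -0.21849818] pot pred [ 0.68359679 -0.27149483]
cap tri (array([ 0.68695347, -0.27382371,  0.07088101]), np.float64(0.0019287757492026459))
[ 0.5384 -0.236   0.01  ]
[ 0.6968 -0.3235  0.01  ]
[ 0.5729 -0.1744  0.01  ]
lip tri (array([ 0.53431077, -0.18619724,  0.09563646]), np.float64(0.003300145931303282))
0 [ 0.5255 -0.1803  0.078 ] [234.8 209.3] [284.8 169.4]
0.1 [ 0.5274 -0.1813  0.0855] [234.5 207.8] [285.6 167. ]
0.2 [ 0.53   -0.1828  0.0928] [234.4 206. ] [286.5 164.6]
0.3 [ 0.5331 -0.1846  0.0998] [234.5 203.8] [287.8 162.4]
[235.6 204.4] (289.0, 163.85714285714286)
(0, 26, 0.074) crop px [145. 335.] [308. 136.]
(0, -26, 0.074) crop px [251. 394.] [282. 191.]
(26, 0, 0.057) crop px [237. 322.] [360. 209.]
(106, 0, 0.079) crop px [325. 148.] [568. 176.]
```

Stand pose is O≈(0.594,-0.222) with yaw≈-0.523 and paddle angle≈0.25. I'll close the gripper and go to a hover point on the robot side of the lip, with tool x pointing along -X of the stand.

Request:
apply_moves(targets="372 -160 30 -2.165;372 -160 30 -2.165;372 -160 30 -2.165;372 -160 30 -2.165;372 -160 30 -2.165;372 -160 30 -2.165;372 -160 30 -2.165;372 -160 30 -2.165;372 -160 30 -2.165;372 -160 30 -2.165;372 -160 30 -2.165;372 -160 30 -2.165;372 -160 30 -2.165;372 -160 30 -2.165;372 -160 30 -2.165;372 -160 30 -2.165;372 -160 30 -2.165;372 -160 30 -2.165;372 -160 30 -2.165;372 -160 30 -2.165", claw=-1)

```text
time_s: 2.1
position: [0.494, -0.1649, 0.2226]
orientation: [0.259, 0.966, 0.001, -0.001]
force: [0.2, 0.2, 0.0]
finger_gap: 0.0001
```

```bash
cat > look.py <<'E'
import sys
from bench import *
from h import *
from scipy.spatial.transform import Rotation as R
n=sys.argv[1];s=read_state()
O=np.array([.594,-.222]);yaw=-.523;X=np.array([np.cos(yaw),np.sin(yaw)]);Y=np.array([-X[1],X[0]])
M=R.from_quat(s['orientation']).as_matrix();p=s['position'];r=p[:2]-O
print('t',s['time_s'],'stand xyz mm',(1e3*np.r_[r@X,r@Y,p[2]]).round(1),'toolx ang',np.arctan2(M[1,0],M[0,0]).round(3),'zax',M[:,2].round(3),'F',s['force'].round(2),'gap',s['finger_gap'])
print('joints',s['joint_pos'].round(2))
S=snapshot('side');T=snapshot('top')
a=cv2.resize(S['img'][120:220,260:390],None,fx=4,fy=4,interpolation=cv2.INTER_CUBIC)
b=cv2.resize(T['img'][105:225,215:325],None,fx=2.5,fy=2.5,interpolation=cv2.INTER_CUBIC)
c=np.zeros((400,520+275,3),np.uint8);c[:,:520]=a;c[:300,520:]=b
cv2.imwrite(f'pics/{n}.png',c[:,:,::-1])
tip=p+M[:,2]*.022;print('tip side crop px',((proj(S,tip)-(260,120))*4).round(),'top',((proj(T,tip)-(215,105))*2.5).round())
E
python3 look.py l1
```

```text
t 2.1 stand xyz mm [-115.2   -0.5  222.6] toolx ang 2.617 zax [-0.001  0.002 -1.   ] F [0.22 0.15 0.05] gap 0.00014095204220675202
joints [-0.45  0.03  0.02  1.56  0.    0.07]
tip side crop px [42. 21.] top [-17. 278.]
```

View pics/l1.png

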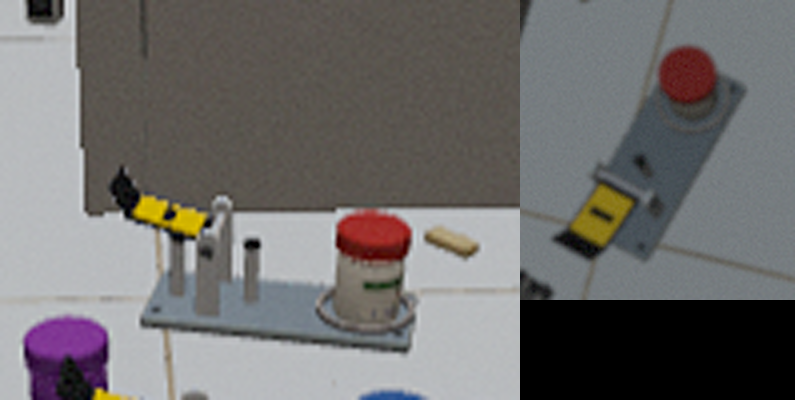

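Request:
apply_moves(targets="0 0 45 0;0 0 90 0;0 0 130 0;0 0 130 0;0 0 130 0;0 0 130 0")

```text
time_s: 2.8
position: [0.496, -0.1657, 0.096]
orientation: [0.259, 0.966, 0.0, 0.002]
force: [-0.1, -0.3, 1.1]
finger_gap: 0.0001
```

Request:
apply_moves(targets="-15 0 0 0;-25 0 0 0;-32 0 -2 0;-36 0 -8 0;-39 0 -14 0;-43 0 -19 0;-47 0 -23 0;-47 0 -23 0;-47 0 -23 0")

```text
time_s: 3.7
position: [0.5377, -0.1898, 0.1202]
orientation: [0.259, 0.966, 0.0, 0.003]
force: [0.0, 0.4, 0.3]
finger_gap: 0.0001
```

```bash
python3 look.py l2
```

```text
t 3.7 stand xyz mm [-64.8  -0.3 120.2] toolx ang 2.617 zax [ 0.007 -0.002 -1.   ] F [0.03 0.37 0.29] gap 0.00010357610198606997
joints [-0.46  0.17 -0.03  1.36  0.    0.07]
tip side crop px [120. 174.] top [ 56. 242.]
```

View pics/l2.png

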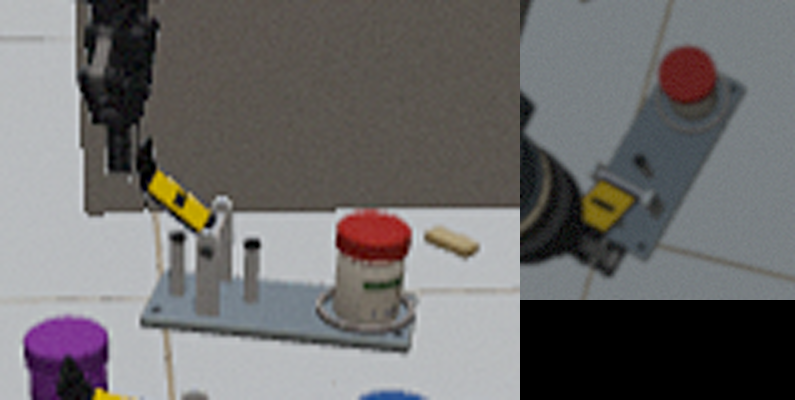

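The paddle is turning: the side crop shows the tip at (120,174) behind the lip, with the paddle at about 0.6 rad. I'll carry on over the top.

Request:
apply_moves(targets="-5 0 -3 0;-10 0 -6 0;-16 0 -8 0;-21 0 -10 0;-26 0 -11 0;-33 0 -12 0;-40 0 -13 0;-47 0 -13 0;-54 0 -13 0;-59 0 -13 0;-64 0 -12 0;-71 0 -11 0;-71 0 -11 0;-71 0 -11 0")

```text
time_s: 5.2
position: [0.5983, -0.2251, 0.1299]
orientation: [0.259, 0.966, 0.0, 0.002]
force: [-0.7, 0.2, 0.5]
finger_gap: 0.0
```

```bash
python3 look.py l3
```

```text
t 5.2 stand xyz mm [  5.3  -0.5 129.9] toolx ang 2.617 zax [ 0.004 -0.001 -1.   ] F [-0.7   0.2   0.51] gap 3.676047691794245e-05
joints [-0.47  0.35  0.2   1.42  0.    0.06]
tip side crop px [222. 169.] top [ 99. 164.]
```

View pics/l3.png

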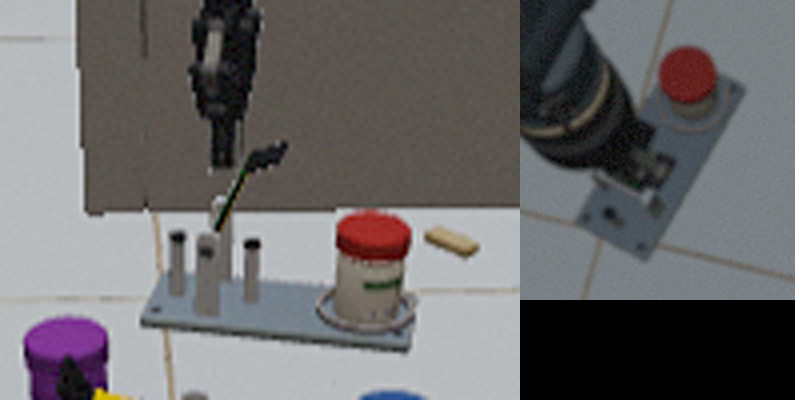

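The paddle is now past upright: the tip is at (222,169) and the green face is against the finger. Next I lower it along the arc.

Request:
apply_moves(targets="-4 0 1 0;-8 0 2 0;-12 0 4 0;-15 0 6 0;-18 0 8 0;-21 0 11 0;-24 0 14 0;-26 0 17 0;-28 0 20 0;-30 0 23 0;-32 0 27 0;-33 0 30 0;-34 0 33 0;-35 0 36 0;-36 0 39 0;-36 0 41 0;-36 0 43 0;-36 0 45 0;-36 0 45 0;-36 0 45 0")

```text
time_s: 7.3
position: [0.6295, -0.2429, 0.0854]
orientation: [0.259, 0.966, 0.0, 0.002]
force: [-0.3, 0.3, 0.6]
finger_gap: 0.0
```

```bash
python3 look.py l4
```

```text
t 7.3 stand xyz mm [41.2 -0.4 85.4] toolx ang 2.617 zax [ 0.004 -0.001 -1.   ] F [-0.27  0.26  0.56] gap 1.9094624263366935e-05
joints [-0.47  0.46  0.25  1.36  0.    0.06]
tip side crop px [273. 235.] top [131. 142.]
```

View pics/l4.png

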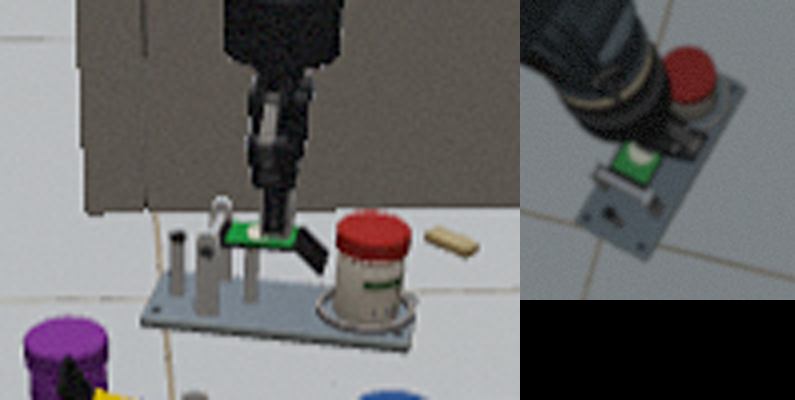

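It's nearly flat, so I press down gently until the stop shows in the force.

Request:
apply_moves(targets="0 0 1 0;0 0 2 0;0 0 3 0;0 0 3 0;0 0 3 0")

```text
time_s: 7.9
position: [0.6298, -0.2431, 0.084]
orientation: [0.259, 0.966, 0.0, 0.003]
force: [-2.5, 0.3, 5.2]
finger_gap: 0.0001
```

Request:
apply_moves(targets="0 0 1 0;0 0 2 0;0 0 3 0;0 0 4 0;0 0 4 0;0 0 4 0")

```text
time_s: 8.5
position: [0.6299, -0.2431, 0.0838]
orientation: [0.259, 0.966, -0.0, 0.004]
force: [-6.1, 1.7, 14.1]
finger_gap: -0.0001
```

Request:
apply_moves(targets="0 0 -5 0;0 0 -15 0;0 0 -40 0;0 0 -80 0;50 0 -120 0;100 0 -130 0;150 0 -130 0;190 0 -130 0;190 0 -130 0;190 0 -130 0;190 0 -130 0")

```text
time_s: 9.6
position: [0.4657, -0.1484, 0.2129]
orientation: [0.259, 0.966, -0.0, 0.005]
force: [0.1, -0.1, 0.1]
finger_gap: 0.0002
```

```bash
python3 look.py l5; python3 - <<'E'
from bench import *
import pickle,numpy as np,cv2
from h import *
d=pickle.load(open('d0.pkl','rb'))
S=snapshot('side');T=snapshot('top')
O=np.array([.594,-.222]);X=np.array([np.cos(-.523),np.sin(-.523)]);
for q in (2.9,3.0,3.1,3.1416):
    lx=-.0765*np.cos(q)+.018*np.sin(q); lz=.0765*np.sin(q)+.018*np.cos(q)+.06
    print(q,((proj(S,np.r_[O+X*lx,lz])-(260,120))*4).round())
for n,I in(('side',S),('top',T)):
    df=np.abs(I['img'].astype(int)-d[n]['img']).max(2)
    m=cv2.morphologyEx((df>45).astype(np.uint8),cv2.MORPH_OPEN,np.ones((3,3)))
    k,_,st,_=cv2.connectedComponentsWithStats(m);print(n,st[1:].tolist())
E
```

```text
t 9.6 stand xyz mm [-147.9   -0.3  212.9] toolx ang 2.617 zax [ 0.009 -0.003 -1.   ] F [ 0.08 -0.11  0.08] gap 0.0001740112943929439
joints [-0.45 -0.06 -0.09  1.53  0.    0.08]
tip side crop px [-5. 32.] top [-38. 320.]
2.9 [327. 243.]
3.0 [326. 253.]
3.1 [324. 264.]
3.1416 [323. 268.]
side [[46, 0, 60, 76, 2894], [102, 0, 52, 23, 1079], [230, 0, 42, 40, 1182], [110, 24, 46, 11, 394], [104, 34, 9, 7, 52], [115, 40, 45, 21, 723], [240, 43, 29, 12, 297], [240, 58, 32, 71, 1303], [69, 61, 4, 3, 12], [112, 61, 9, 8, 61], [153, 65, 16, 40, 366], [120, 71, 32, 89, 1445], [83, 74, 3, 3, 9], [145, 79, 3, 3, 9], [145, 85, 3, 4, 12], [247, 88, 3, 4, 12], [144, 90, 5, 4, 19], [85, 97, 4, 6, 23], [149, 97, 6, 6, 21], [25, 103, 22, 11, 145], [147, 104, 4, 3, 12], [152, 104, 3, 4, 12], [19, 113, 5, 11, 39], [165, 113, 16, 38, 331], [100, 119, 20, 12, 135], [159, 119, 4, 7, 22], [147, 122, 10, 12, 62], [23, 125, 6, 7, 28], [163, 152, 11, 7, 55], [164, 157, 4, 4, 16], [165, 162, 3, 5, 15], [288, 164, 25, 16, 178], [169, 171, 4, 3, 12], [315, 175, 7, 7, 44], [325, 176, 17, 13, 111]]
top [[0, 111, 98, 60, 1949], [265, 149, 15, 10, 87], [0, 161, 218, 96, 12260], [259, 161, 10, 12, 96], [101, 164, 16, 11, 98], [127, 176, 3, 3, 9], [229, 180, 32, 29, 482], [86, 397, 8, 3, 20]]
```

View pics/l5.png

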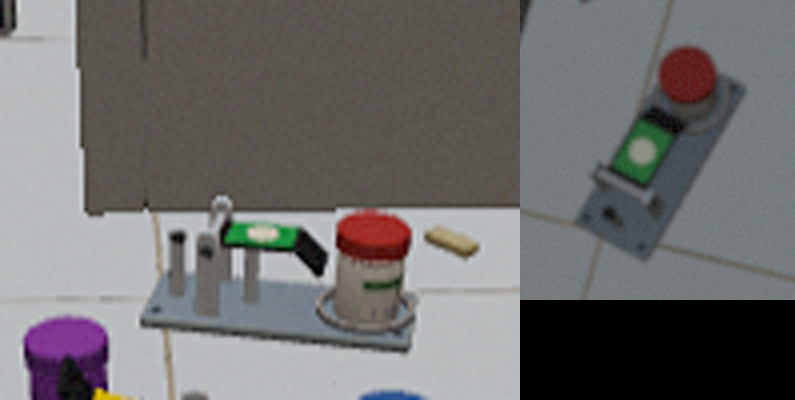

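The paddle lies flat with its green face up. The lip edge is at about (321,268), and the prediction for pi is (323,268). The pots and the blue paddle show no change, and the hand is clear.

```bash
python3 -c "
from bench import *
print(sign_off())"
```

```text
the job is handed in; nothing more can be done
None
```

The red-capped pot's paddle now lies flat on the far side, green face up. I pushed it over its hinge with the closed fingertips, pressed it lightly onto its stop and took the hand away. I handed the job in shortly after 9.6 s on the robot clock.

- **Paddle flat:** at the stop the fingertip was about 62 mm above the worktop, which is where the flat paddle's top face should be. It gave only 0.2 mm more as the upward force rose from 5 to 14 N. In the side view the lip edge sits within about 2 px of where it should be at pi, in the 4x enlarged crop.
- **Hand clear:** after withdrawing, the tool read about 0.1 N.
- **Other items:** comparing images before and after showed changes only at the red stand's paddle and the arm, with none at the pots, the blue paddle or the punch.
- **Disagreement:** the stand position from the top and side cameras differed by a few millimetres, so I averaged the two. No check failed.

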